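# Open the slide reader's push-push hatch

### The job

Open the slide reader so that a counting chamber can be loaded. A covered petri dish has been left on its hatch: without gripping or lifting the dish, slide it level across onto the reader's flat deck beside the hatch until all of it is off the hatch. Then press the hatch down at its round thumb mark once, all the way, let go so that it pops up, and stay clear for a second or two to see that it stays open before you finish; leave the other things around the reader standing where they are.

Things in the scene. Friction and masses are not known exactly. Their poses are not given: they have to be found in the camera images.
- reader: slide reader: low white bench instrument, fixed, 150 mm deep (x), 244 wide (y). Origin under its centre at bench height; x runs from its front (display side) to its rear, y to its left. Left half of its top: grey hatch (y +12 to +112 mm, x -75 to +50, top at z 64). Right half: flat deck (y -115 to +8, x -75 to +69, top at z 62), 3 mm rims along its right and rear edges.
- hatch (a joint): hatch angle, rad: grey plate 125 x 100 x 5 mm, hinged along its rear edge (axis along the reader's y at x +50 mm, z 61.5). 0 (up to 0.01) = shut and latched; positive = front edge raised; negative = pressed in, to a hard stop at -0.05. Let go from beyond -0.04 it unlatches and its spring swings it up to about 1.1 in 1 to 2 s and holds it there (front edge 173 mm above the bench).
- press_pad (a point): centre of the hatch's round thumb mark (23 mm across), on the hatch's top, 27 mm from its front edge; on the shut hatch at x -48, y +62, z 64 mm in the reader's frame; moves with the hatch. Push-push latch: pressed here it yields at about 3.5 N, sinks 5 mm at under 5 N to a hard stop, and pops when let go; a shallower press springs back shut, a second full press latches it shut again.
- deck_spot (a point): point on top of the deck with room for the dish beside the hatch: x -6, y -53, z 62 mm in the reader's frame. A dish centred within 15 mm of it lies on the deck, clear of the hatch.
- dish: covered petri dish, 90 mm across, 16 mm high, 15 to 25 g, loose and lying on the hatch, covering the thumb mark or part of it. Origin at the centre of its underside, z up. It slides easily (a few tenths of a newton).
- chamber: glass counting chamber, 35 x 75 x 4 mm, loose on the bench in front of the reader; a bystander. Origin: centre of its underside.
- curved_forceps: curved steel forceps, 108 x 34 x 8 mm, loose on the bench in front of the reader; a bystander. Origin: centre of its underside.
- tube_a: 50 ml tube with blue screw cap, 34 mm across, 114 mm high, standing to the right of the reader or behind it; a bystander. Origin: centre of its underside.
- tube_b: 50 ml tube with green screw cap, 34 mm across, 114 mm high, standing to the right of the reader or behind it; a bystander. Origin: centre of its underside.
- oil_bottle: small brown bottle, 24 mm across, 58 mm high, standing behind the reader; a bystander. Origin: centre of its underside.
- coverslip_box: small box of cover slips, 32 x 32 x 22 mm, behind the reader; a bystander. Origin: centre of its underside.
- bench_timer: square bench timer lying face up, 66 x 66 x 17 mm, to the left of the reader; a bystander. Origin: centre of its underside.

How it is judged:
By the outcome, as a careful person would: the job done as asked, in the order asked, and still so for the second after the job is handed in, with the robot touching nothing.
It also fails if it takes over 43 s, if anything falls off the work surface, if the arm or the gripper's body presses on something with over 40 N, if the wrist force passes 120 N, or if a joint passes its speed limit or range.

### The arm

A 7-joint arm with a two-finger parallel gripper is mounted at the origin on a cart in front of the work surface, level with it; the furniture and walls round the work are solid. World frame = base frame: x ahead of the robot, y to its left, z up, the work surface at z = 0. Lengths are in m, angles in rad, forces in N, time in s.
With the tool pointing down it reaches from about 0.425 to 0.925 m from the base axis. Payload 6.8 kg.
Tool frame: the origin (TCP) lies between the finger pads; the fingertips stand 14 mm ahead of it and the grasp point (between the pads) lies 5 mm behind it; z points along the fingers, y is the line along which they close (so a half turn about z gives the same grasp; the last joint's range is limited). The gripper opens to 85 mm and grips with 20 to 120 N. Pads are 22 mm wide; open, the fingers measure 114 mm over their backs; the gripper's body (76 mm by 85 mm) begins 54 mm behind the grasp point. The pads swing forward as they close: fully open they stand 13 mm farther back than shut.
Start: joints at [-1.303, 0.477, 0.022, 1.555, -0.011, 1.109, -0.083], TCP at [0.248, 0.628, 0.217] pointing down, gripper open.
Joint ranges: [-2.96, 2.96], [-0.34, 2.1], [-1.41, 1.46], [0.24, 2.44], [-1.37, 4.51], [0.17, 1.92], [-2.96, 2.96]. Speed limits (rad/s): [2.39, 2.39, 3.14, 3.14, 3.14, 3.14, 3.14].

### API

Orientations are given as a rotation vector (axis times angle).
In Python, from bench import r, imaging gives the robot as it stands.
- The arm moves only by the tool apply_moves, never from a script. Its argument "moves" is a list of rows, each a list of 2 entries, a list of its own where there are three numbers: the shift along the tool's x, y, z in cm, then the turn about the tool's z in rad. In form: [[[tx, ty, tz], roll], ...]. A call has 1 to 10 rows; each row is the pose to reach, as a shift and turn from the pose commanded when the call began, along the tool's axes at that moment; what a row does not reach only later rows make up. A row lasts 1/12 s, in which the tool goes at most 41.7 mm and 7.16 degrees, less where a joint would pass 70% of its speed; a pose out of reach is approached as far as the arm can. A call with a gripper value outside its range is refused whole. "claw" is the opening, from 0 (shut) to 1 (fully open), set as the call begins (left out, the last holds). The fingers move at their own pace and stop on an object; "grip_force" is the grip in N (left out, the last holds). Time passes only in rows, so rows that repeat a pose let the fingers close. It gives the time, the measured TCP pose, the force and the opening at its end, in the units of the state.
- r.get_obs(): the state, without advancing time (a new reading comes with each control period).
- imaging.grab_frame(name): name is "scene" or "top" or "wrist"; returns a dict with "frame" (384x512x3 uint8, blue, green, red), "intrinsics" (3x3 intrinsics, pixels), "T" (4x4, takes a point from camera to world coordinates). Camera axes: x right, y up, looking along -z (the intrinsics and any distortion apply to the point x, -y, -z); pixel columns grow to the right and rows downward; lengths in m; the calibration is good to about 2 mm. A picture is of the moment at which its call begins. There is no depth.
- r.hand_in(): hands the job in, once; it reports no verdict.
The state is a dict: "clock": time; "joints": joint angles; "qvel": joint speeds; "tau": joint torques, N m; "tcp_pos": TCP position; "orientation": TCP orientation; "contact_force": force on the tool from outside, world axes, zero at the start; "moment": the same for the moment, N m; "grip_width": finger opening in m.
Only numpy, scipy, OpenCV 4.12 (cv2) and the standard library are available. Lean on these libraries where they do the work, as an engineer would, in place of code of your own. Each camera call takes 0.05 s, during which the arm holds its last target. There are 200 camera calls.

## Working session

There is one attempt and no reset: what is moved stays moved. The work goes in short steps, Python scripts to look and compute and a tool call to move; the robot and the scene stay as the last step left them, time stands still between calls to the robot, and variables do not carry over. Pictures are saved under pics/ and viewed, on a budget of 10 in all, crops included, one or two more only if the job needs it, and the job is handed in when it is done.

Besides the shell and the picture viewer there is one more tool, called after "Emit:" as name(argument=value, ...), one argument or row to a line, values as JSON. apply_moves: Moves the arm, as the interface text tells. Its arguments: {"type":"object","properties":{"moves":{"type":"array","items":{"type":"array"}},"claw":{"type":"number"},"grip_force":{"type":"number"}},"required":["moves"]}

```bash
mkdir -p pics
python3 - <<'E'
from bench import r, imaging
import cv2,json
o=r.get_obs();print(o)
for n in("top","scene"):
    f=imaging.grab_frame(n);cv2.imwrite(f"pics/{n}0.png",f["frame"]);print(n,f["intrinsics"],f["T"],[k for k in f])
E
```

```text
{'clock': 0.0, 'joints': array([-1.30314754,  0.47781728,  0.02234723,  1.55644966, -0.01148287,
        1.10931001, -0.08309857]), 'qvel': array([-5.13774367e-05,  4.22603122e-04, -2.67862692e-04,  1.85115711e-04,
       -1.12913264e-03, -4.30686117e-04,  2.20764483e-03]), 'tau': array([ 1.58323005e-04, -5.96449220e+01,  1.60827778e+00, -2.81201130e+01,
        1.25066412e-02,  9.18955629e-03,  1.60478385e-05]), 'tcp_pos': array([0.2475013 , 0.62731892, 0.21611514]), 'orientation': array([-5.86685797e-01, -3.08612988e+00,  2.89972009e-03]), 'contact_force': array([-0.52384553, -0.05634706,  0.27092699]), 'moment': array([ 0.02609488,  0.00040629, -0.02544728]), 'grip_width': 0.08555154851707966}
top [[373.36169843   0.         253.24424539]
 [  0.         373.36169843 190.44357597]
 [  0.           0.           1.        ]] [[-0.01363426  0.99155664 -0.12895559  0.42041294]
 [-0.99989162 -0.01423657 -0.00375005 -0.27264733]
 [-0.00555427  0.12889048  0.99164328  0.97023007]
 [ 0.          0.          0.          1.        ]] ['frame', 'intrinsics', 'T']
scene [[379.39338483   0.         262.30698751]
 [  0.         379.39338483 186.73760476]
 [  0.           0.           1.        ]] [[ 0.89456537  0.29465029 -0.33605655  0.22524351]
 [-0.4469086   0.59821409 -0.66514104 -0.86958817]
 [ 0.00504976  0.7451987   0.66682336  0.66646318]
 [ 0.          0.          0.          1.        ]] ['frame', 'intrinsics', 'T']
```

View pics/top0.png

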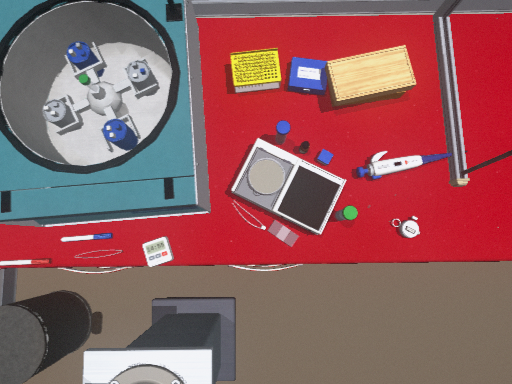

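View pics/scene0.png

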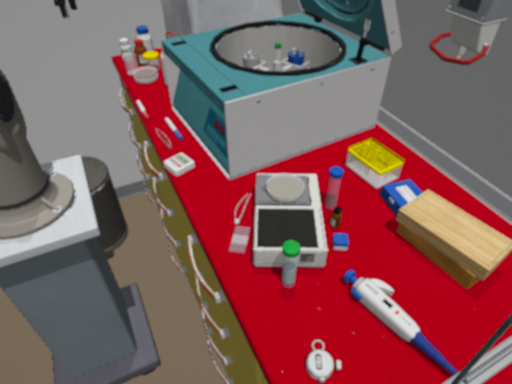

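The top view shows the reader at about (288,187) px: grey hatch on the left, black deck on the right, and the dish at (267,176) on the hatch. Green tube is at (348,213), blue tube at (283,128). The scene view agrees, and shows the tall centrifuge between the arm and the reader.

```bash
cat > h.py <<'E'
import numpy as np,cv2
from bench import r,imaging
def ray(f,u,v,z):
    K,T=f["intrinsics"],f["T"]
    d=T[:3,:3]@np.array([(u-K[0,2])/K[0,0],-(v-K[1,2])/K[1,1],-1.]);o=T[:3,3]
    return o+d*(z-o[2])/d[2]
def comp(mask,near):
    n,l,s,c=cv2.connectedComponentsWithStats(mask.astype(np.uint8))
    i=min([i for i in range(1,n) if s[i,4]>15],key=lambda i:np.hypot(*(c[i]-near)))
    return (l==i).astype(np.uint8),c[i],s[i,4]
E
python3 - <<'E'
from h import *
f=imaging.grab_frame("top");im=f["frame"];cv2.imwrite("pics/crop1.png",cv2.resize(im[110:260,215:375],None,fx=5,fy=4*1.25-1.0+0.0,interpolation=3) if 0 else cv2.resize(im[120:260,220:370],None,fx=4,fy=4,interpolation=cv2.INTER_CUBIC))
b=im.max(2)<70
m,c,a=comp(b,(310,197)); print("deck",c,a)
cn=cv2.findContours(m,0,2)[0][0];q=cv2.boxPoints(cv2.minAreaRect(cn))
Q=[ray(f,*p,.062) for p in q]
for p,w in zip(q,Q):print(p,w.round(4))
print([np.linalg.norm(Q[i]-Q[i-1]).round(4) for i in range(4)])
hsv=cv2.cvtColor(im,cv2.COLOR_BGR2HSV)
w=(hsv[...,1]<60)&(hsv[...,2]>190)
print("px",im[176,267],im[160,247],im[200,240],im[195,270],im[228,300])
g=((im[...,1]>100)&(im[...,2]<80)&(im[...,0]<100))
m,c,a=comp(g,(349,213));print("green",c,a,ray(f,*c,.114))
bl=((im[...,0]>110)&(im[...,2]<80))
for n,z in(((283,127),.114),((325,157),.022)):
    m,c,a=comp(bl,n);print("blue",c,a,ray(f,*c,z))
for n,p,z in(("centrifuge front R top",(211,213),.25),("cent front R top z.2",(211,213),.2),("cent z.3",(211,213),.3),("cent base?",(211,213),0),("bottle",(305,146),.058),("bench edge",(300,263),0)):print(n,ray(f,*p,z).round(3))
E
```

```text
deck [308.35434783 205.63804348] 920
[278.60004 209.8    ] [ 0.4901 -0.3303  0.062 ]
[296.40002 174.2    ] [ 0.5774 -0.3762  0.062 ]
[335.2     193.59999] [ 0.5279 -0.4697  0.062 ]
[317.40002 229.2    ] [ 0.4418 -0.423   0.062 ]
[np.float64(0.1046), np.float64(0.0986), np.float64(0.1058), np.float64(0.0979)]
px [168 179 185] [244 243 243] [ 44  37 123] [148 139 142] [ 39  31 101]
green [344.88235294 213.47058824] 17 [ 0.47554865 -0.47861858  0.114     ]
blue [282.10344828 126.7816092 ] 87 [ 0.6825279  -0.33969557  0.114     ]
blue [361.0625  171.65625] 32 [ 0.5884957  -0.54720272  0.022     ]
centrifuge front R top [ 0.471 -0.188  0.25 ]
cent front R top z.2 [ 0.475 -0.182  0.2  ]
cent z.3 [ 0.468 -0.194  0.3  ]
cent base? [ 0.489 -0.158  0.   ]
bottle [ 0.649 -0.4    0.058]
bench edge [ 0.358 -0.386  0.   ]
```

View pics/crop1.png

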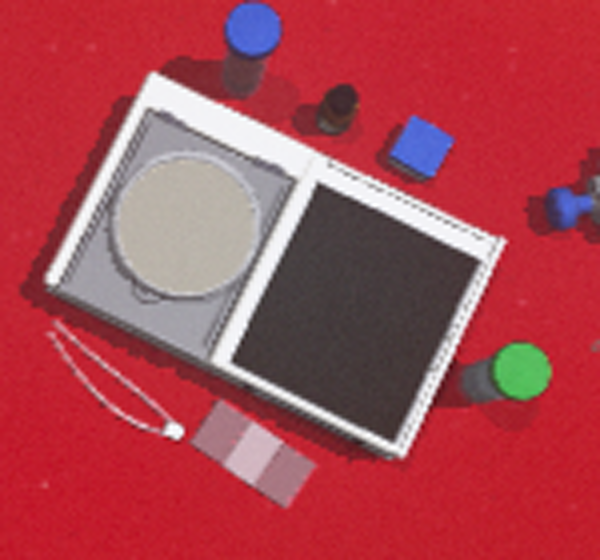

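```bash
cat >> h.py <<'E'
def dish(f,near,z):
    im=f["frame"].astype(int)
    m=(im[...,2]-im[...,0]>8)&(im[...,2]-im[...,1]<25)&(im[...,2]>130)
    m,c,a=comp(cv2.morphologyEx(m.astype(np.uint8),cv2.MORPH_OPEN,np.ones((3,3))),near)
    cn=max(cv2.findContours(m,0,2)[0],key=len);e=cv2.fitEllipse(cn)
    return e,ray(f,*e[0],z)
E
python3 - <<'E'
from h import *
f=imaging.grab_frame("top");s=imaging.grab_frame("scene")
px=[(220+x/4-.4,120+y/4-.4) for x,y in((150,73),(48,283),(405,457),(505,240))]
P=np.array([ray(f,*p,.062)[:2] for p in px]);L=np.array([(75,122),(-75,122),(-75,-122),(75,-122)])/1000
# rigid fit
Pc,Lc=P.mean(0),L.mean(0);U,S,V=np.linalg.svd((L-Lc).T@(P-Pc));R=V.T@U.T
t=Pc-R@Lc;print("yaw deg",np.degrees(np.arctan2(R[1,0],R[0,0])),"origin",t,"res mm",((L@R.T+t-P)*1000).round(1).tolist(),"sides",[np.linalg.norm(P[i]-P[i-1]).round(3) for i in range(4)])
np.savez("reader.npz",R=R,t=t)
for n,fr,nr in(("top",f,(266,176)),("scene",s,(285,188))):
    e,w=dish(fr,nr,.079);print(n,"dish",e,w.round(4),"in reader",(R.T@(w[:2]-t)*1000).round(1))
for n,p in(("pad",(-.048,.062)),("deck",(-.006,-.053))):print(n,R@p+t)
# centrifuge height: triangulate corner
def rr(f,u,v):
    a=ray(f,u,v,0);o=f["T"][:3,3];return o,(a-o)/np.linalg.norm(a-o)
a,d=rr(f,209,213);b,e=rr(s,236,97)
k=np.linalg.lstsq(np.c_[d,-e],b-a,rcond=None)[0];print("corner",a+d*k[0],b+e*k[1])
a,d=rr(f,164,0)if 0 else rr(f,195,20);print("top rear",a+d*k[0])
E
```

```text
yaw deg -26.689564349706544 origin [ 0.55076513 -0.35624973] res mm [[1.7, -0.3], [-1.0, 2.5], [-1.6, -0.6], [0.8, -1.7]] sides [np.float64(0.242), np.float64(0.146), np.float64(0.241), np.float64(0.147)]
top dish ((266.1341247558594, 176.15530395507812), (32.2691535949707, 32.730770111083984), 113.19723510742188) [ 0.5707 -0.3009  0.079 ] in reader [-7.  58.4]
scene dish ((284.33984375, 188.3035430908203), (22.407310485839844, 33.50714111328125), 93.92974090576172) [ 0.5646 -0.311   0.079 ] in reader [-8.  46.7]
pad [ 0.53572706 -0.27929613]
deck [ 0.52159913 -0.40090781]
corner [ 0.46976503 -0.18667752  0.27271204] [ 0.50046798 -0.19888519  0.27337978]
top rear [ 0.79082109 -0.17541385  0.3788746 ]
```

Emit:
apply_moves(
  moves=[
    [[0,0,-4],0],
    [[0,0,-8],0],
    [[0,0,-12],0],
    [[0,0,-16],0],
    [[0,0,-20],0.1],
    [[-1.5,-1.3,-22],0.2],
    [[-4.5,-3.9,-22],0.3],
    [[-7.5,-6.4,-22],0.4],
    [[-10.5,-9,-22],0.5],
    [[-13.5,-11.6,-22],0.6],
  ],
  claw=0.82,
)

```text
clock: 1.08
tcp_pos: [0.3313, 0.4687, 0.4371]
orientation: [-1.479, -2.771, -0.0]
contact_force: [1.3, 0.0, -0.1]
grip_width: 0.0698
```

Emit:
apply_moves(
  moves=[
    [[-4,-0.4,0],0.1],
    [[-8,-0.9,0],0.2],
    [[-12,-1.3,0],0.3],
    [[-16,-1.8,0],0.4],
    [[-20,-2.2,0],0.5],
    [[-24,-2.6,0],0.6],
    [[-28,-3.1,0],0.7],
    [[-32,-3.5,0],0.8],
    [[-36,-3.9,0],0.9],
    [[-39.4,-6,0],1.0],
  ],
)

```text
clock: 1.92
tcp_pos: [0.5036, 0.1091, 0.4367]
orientation: [2.626, 1.722, 0.0]
contact_force: [-0.3, 0.2, -0.2]
grip_width: 0.07
```

Emit:
apply_moves(
  moves=[
    [[-3.6,1.7,0],0.06],
    [[-7.2,3.4,0],0.06],
    [[-10.8,5.1,0],0.06],
    [[-14.4,6.8,0],0.06],
    [[-18,8.5,0],0.06],
    [[-21.6,10.3,0],0.06],
    [[-25.2,12,0],0.06],
    [[-28.8,13.7,0],0.06],
    [[-32.4,15.4,0],0.06],
    [[-36,17.1,0],0.06],
  ],
)

```text
clock: 2.75
tcp_pos: [0.517, -0.2894, 0.4372]
orientation: [2.673, 1.651, 0.001]
contact_force: [1.0, 0.3, -0.3]
grip_width: 0.0699
```

Emit:
apply_moves(
  moves=[
    [[-3.4,1.6,0],0],
    [[-6.8,3.3,2],0],
    [[-9.9,5.1,6],0],
    [[-9.9,5.1,10],0],
    [[-9.9,5.1,14],0],
    [[-9.9,5.1,18],0],
    [[-9.9,5.1,20],0],
    [[-9.9,5.1,20],0],
  ],
)

```text
clock: 3.42
tcp_pos: [0.5159, -0.396, 0.2307]
orientation: [-2.665, -1.645, 0.007]
contact_force: [0.4, 0.1, -0.1]
grip_width: 0.0699
```

Run:
```python
from h import *
o=r.get_obs();print(o["tcp_pos"],o["orientation"],o["joints"])
f=imaging.grab_frame("wrist");cv2.imwrite("pics/w1.png",f["frame"]);print(f["T"],f["intrinsics"])
```

```text
[ 0.51592334 -0.39602512  0.23066558] [-2.66494715 -1.64490806  0.00670982] [ 0.01320399  0.53555036  0.80102938  1.63276902 -0.40940462  1.16106989
  0.44951603]
[[ 0.89362542  0.42817814  0.1345254   0.54974754]
 [-0.44867841  0.85963684  0.24436077 -0.33346671]
 [-0.01101305 -0.27872564  0.96030762  0.38733125]
 [ 0.          0.          0.          1.        ]] [[323.23363107   0.         253.99938128]
 [  0.         323.23363107 197.69717272]
 [  0.           0.           1.        ]]
```

View pics/w1.png

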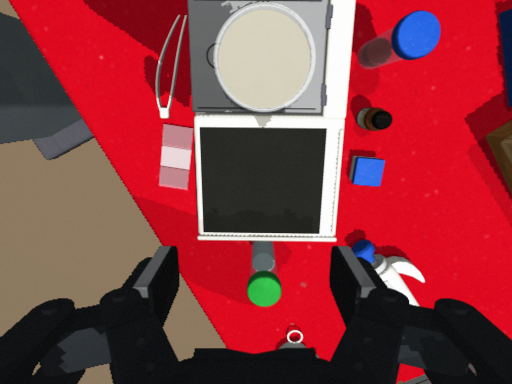

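The wrist view shows the dish outline centred at about (265,57) px, radius about 50. The thumb mark peeks out at (213,55), the deck is below, and the outer right corners are at (199,239) and (335,239). I'll check the pose from here.

Run:
```python
from h import *
d=np.load("reader.npz");R,t=d["R"],d["t"]
f=imaging.grab_frame("wrist")
loc=lambda w:(R.T@(w[:2]-t)*1000).round(1)
for n,p,z in(("FR corner(-75,-122)",(199,239),.064),("RR(75,-122)",(335,239),.064),("thumb left edge(-59,62)",(207,55),.064),("hatch right-front(-75,12)",(191,110),.064),("dish outline",(265,57),.08)):
    w=ray(f,*p,z);print(n,w.round(4),loc(w))
e,w=dish(f,(265,57),.068);print(e,w,loc(w))
f=imaging.grab_frame("top");h=cv2.cvtColor(f["frame"],cv2.COLOR_BGR2HSV)
for v in(140,165,190):
    print(v,h[v,180:215,1].tolist())
```

```text
FR corner(-75,-122) [ 0.4309 -0.4339  0.064 ] [ -72.2 -123.3]
RR(75,-122) [ 0.564  -0.5004  0.064 ] [  76.6 -122.8]
thumb left edge(-59,62) [ 0.529 -0.275  0.064] [-56.   62.8]
hatch right-front(-75,12) [ 0.4909 -0.3114  0.064 ] [-73.6  13.2]
dish outline [ 0.5754 -0.3025  0.08  ] [-2.2 59. ]
((260.94281005859375, 57.905208587646484), (90.01380920410156, 96.73070526123047), 2.501551389694214) [ 0.57263018 -0.30029959  0.068     ] [-5.6 59.8]
140 [111, 114, 116, 119, 113, 111, 108, 110, 110, 111, 108, 97, 22, 13, 10, 10, 14, 12, 10, 12, 15, 10, 14, 12, 10, 80, 205, 203, 208, 209, 204, 205, 198, 207, 200]
165 [115, 116, 114, 114, 118, 118, 116, 112, 116, 115, 114, 111, 109, 59, 15, 10, 7, 9, 8, 10, 10, 10, 15, 14, 13, 5, 9, 59, 205, 196, 210, 211, 206, 210, 213]
190 [117, 115, 121, 116, 118, 117, 118, 115, 118, 116, 118, 111, 113, 114, 89, 38, 14, 14, 12, 15, 10, 7, 7, 10, 8, 10, 5, 7, 8, 55, 172, 178, 175, 190, 172]
```

Emit:
apply_moves(
  moves=[
    [[0,0,4],0],
    [[0,0,8],0],
    [[0,0,12],0],
    [[0,0,14],0],
    [[0,0,14.5],0],
    [[0,0,14.8],0],
    [[0,0,14.8],0],
  ],
)

```text
clock: 4.15
tcp_pos: [0.5198, -0.4004, 0.0915]
orientation: [2.67, 1.648, 0.002]
contact_force: [0.6, -0.3, 0.2]
grip_width: 0.0699
```

Run:
```python
from h import *
o=r.get_obs();print(o["tcp_pos"],o["orientation"],o["contact_force"],o["clock"])
f=imaging.grab_frame("scene");cv2.imwrite("pics/s2.png",cv2.resize(f["frame"][120:280,220:370],None,fx=4,fy=3.75*4/3.75,interpolation=cv2.INTER_CUBIC)[:600])
```

```text
[ 0.51982067 -0.40044665  0.09147177] [2.67043650e+00 1.64813033e+00 2.23641173e-03] [ 0.62939363 -0.27629521  0.18982736] 4.15
```

View pics/s2.png

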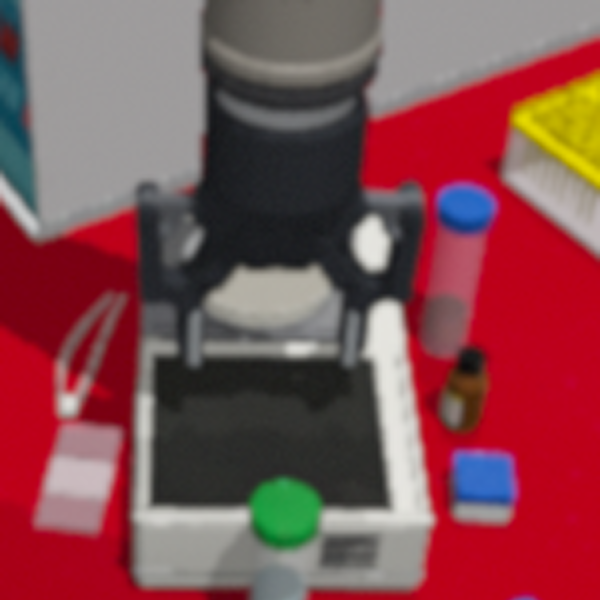

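The scene shows the open fingers hovering just above the deck near the divider. The dish and bystanders haven't moved. Next I'll lower gently onto the deck to find the fingertip height at this opening.

Emit:
apply_moves(
  moves=[
    [[0,0,0.2],0],
    [[0,0,0.4],0],
    [[0,0,0.6],0],
    [[0,0,0.8],0],
    [[0,0,1.0],0],
    [[0,0,1.2],0],
    [[0,0,1.2],0],
  ],
)

```text
clock: 4.78
tcp_pos: [0.5182, -0.3988, 0.0765]
orientation: [-2.673, -1.649, 0.001]
contact_force: [-0.1, 0.2, -0.5]
grip_width: 0.0698
```

Emit:
apply_moves(
  moves=[
    [[0,0,0.1],0],
    [[0,0,0.2],0],
    [[0,0,0.3],0],
    [[0,0,0.4],0],
    [[0,0,0.4],0],
  ],
)

```text
clock: 5.2
tcp_pos: [0.5183, -0.399, 0.0728]
orientation: [-2.673, -1.65, 0.0]
contact_force: [0.1, 0.2, -0.6]
grip_width: 0.0699
```

Emit:
apply_moves(
  moves=[
    [[0,0,0.1],0],
    [[0,0,0.2],0],
    [[0,0,0.3],0],
    [[0,0,0.4],0],
    [[0,0,0.4],0],
  ],
)

```text
clock: 5.62
tcp_pos: [0.5183, -0.399, 0.0688]
orientation: [-2.673, -1.65, 0.0]
contact_force: [-0.2, -0.6, -0.5]
grip_width: 0.0703
```

Emit:
apply_moves(
  moves=[
    [[0,0,0.1],0],
    [[0,0,0.2],0],
    [[0,0,0.3],0],
    [[0,0,0.3],0],
  ],
)

```text
clock: 5.95
tcp_pos: [0.5183, -0.3989, 0.0658]
orientation: [-2.673, -1.65, 0.0]
contact_force: [-0.3, -0.0, -0.3]
grip_width: 0.0702
```

Emit:
apply_moves(
  moves=[
    [[0,0,0.1],0],
    [[0,0,0.2],0],
    [[0,0,0.3],0],
    [[0,0,0.3],0],
  ],
)

```text
clock: 6.28
tcp_pos: [0.5183, -0.399, 0.0628]
orientation: [-2.673, -1.65, 0.0]
contact_force: [-0.2, 0.8, 0.1]
grip_width: 0.0702
```

Emit:
apply_moves(
  moves=[
    [[0,0,0.1],0],
    [[0,0,0.2],0],
    [[0,0,0.3],0],
    [[0,0,0.3],0],
  ],
)

```text
clock: 6.62
tcp_pos: [0.5183, -0.3989, 0.0598]
orientation: [-2.673, -1.65, 0.0]
contact_force: [0.4, 0.9, -0.5]
grip_width: 0.07
```

Emit:
apply_moves(
  moves=[
    [[0,0,0.1],0],
    [[0,0,0.2],0],
    [[0,0,0.3],0],
    [[0,0,0.3],0],
  ],
)

```text
clock: 6.95
tcp_pos: [0.5183, -0.399, 0.0568]
orientation: [-2.673, -1.65, 0.0]
contact_force: [-0.1, -0.4, -0.7]
grip_width: 0.0701
```

Run:
```python
from h import *
f=imaging.grab_frame("scene");cv2.imwrite("pics/s3.png",cv2.resize(f["frame"][160:260,240:340],None,fx=6,fy=6,interpolation=cv2.INTER_CUBIC))
```

```text
(no output)
```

View pics/s3.png

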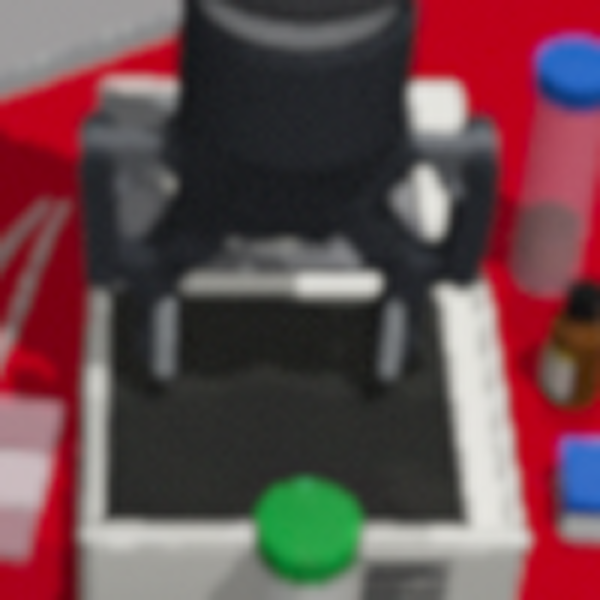

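Run:
```python
from h import *
d=np.load("reader.npz");R,t=d["R"],d["t"]
f=imaging.grab_frame("scene")
for p in((267.5,223),(305,223),(267.5,210)):
  for z in(.05,.055,.062,.068,.075,.08):
    print(p,z,(R.T@(ray(f,*p,z)[:2]-t)*1000).round(1))
```

```text
(267.5, 223) 0.05 [-47.1 -35.6]
(267.5, 223) 0.055 [-47.3 -40.2]
(267.5, 223) 0.062 [-47.4 -46.6]
(267.5, 223) 0.068 [-47.5 -52.2]
(267.5, 223) 0.075 [-47.7 -58.6]
(267.5, 223) 0.08 [-47.8 -63.3]
(305, 223) 0.05 [ 35.5 -35. ]
(305, 223) 0.055 [ 34.7 -39.6]
(305, 223) 0.062 [ 33.6 -46.1]
(305, 223) 0.068 [ 32.7 -51.6]
(305, 223) 0.075 [ 31.6 -58.1]
(305, 223) 0.08 [ 30.8 -62.7]
(267.5, 210) 0.05 [-46.8   4.6]
(267.5, 210) 0.055 [-46.9  -0.3]
(267.5, 210) 0.062 [-47.1  -7.2]
(267.5, 210) 0.068 [-47.2 -13.2]
(267.5, 210) 0.075 [-47.4 -20.1]
(267.5, 210) 0.08 [-47.5 -25. ]
```

Emit:
apply_moves(
  moves=[
    [[0,0,0.05],0],
    [[0,0,0.1],0],
    [[0,0,0.15],0],
    [[0,0,0.2],0],
    [[0,0,0.2],0],
  ],
)

```text
clock: 7.47
tcp_pos: [0.5183, -0.399, 0.055]
orientation: [-2.673, -1.65, 0.0]
contact_force: [-0.4, -0.7, -0.9]
grip_width: 0.07
```

Emit:
apply_moves(
  moves=[
    [[0,0,0.1],0],
    [[0,0,0.2],0],
    [[0,0,0.3],0],
    [[0,0,0.3],0],
  ],
)

```text
clock: 7.8
tcp_pos: [0.5183, -0.399, 0.0518]
orientation: [-2.673, -1.65, 0.0]
contact_force: [-0.5, 0.4, -0.9]
grip_width: 0.0699
```

Emit:
apply_moves(
  moves=[
    [[0,0,0.1],0],
    [[0,0,0.2],0],
    [[0,0,0.3],0],
    [[0,0,0.3],0],
  ],
)

```text
clock: 8.13
tcp_pos: [0.5183, -0.399, 0.0488]
orientation: [-2.673, -1.65, 0.0]
contact_force: [-0.3, -0.3, 0.2]
grip_width: 0.0702
```

Run:
```python
from h import *
print(r.get_obs())
f=imaging.grab_frame("scene");g=imaging.grab_frame("wrist")["frame"]
a=cv2.resize(f["frame"][180:250,240:340],None,fx=6,fy=6,interpolation=cv2.INTER_CUBIC)[:300]
b=cv2.resize(g[140:290,100:400],None,fx=2,fy=2)
cv2.imwrite("pics/s4.png",np.vstack([a,b]))
```

```text
{'clock': 8.1333, 'joints': array([ 0.11227202,  0.73112082,  0.65609227,  1.76491183, -0.57491758,
        0.84666734,  0.57336319]), 'qvel': array([-0.00063464, -0.00343598,  0.0016117 , -0.00286823,  0.00105857,
        0.00140837, -0.00172657]), 'tau': array([ 7.85325724e-02, -5.88388789e+01,  1.41187218e+01, -1.98361695e+01,
        3.58933066e-04, -3.42087680e-02,  9.67230764e-03]), 'tcp_pos': array([ 0.51828829, -0.39895095,  0.04882695]), 'orientation': array([-2.67317276e+00, -1.64972336e+00,  2.08710688e-04]), 'contact_force': array([-0.27396071, -0.28080086,  0.21280264]), 'moment': array([ 0.00079882, -0.01968088,  0.04384522]), 'grip_width': 0.07024207998579764}
```

View pics/s4.png

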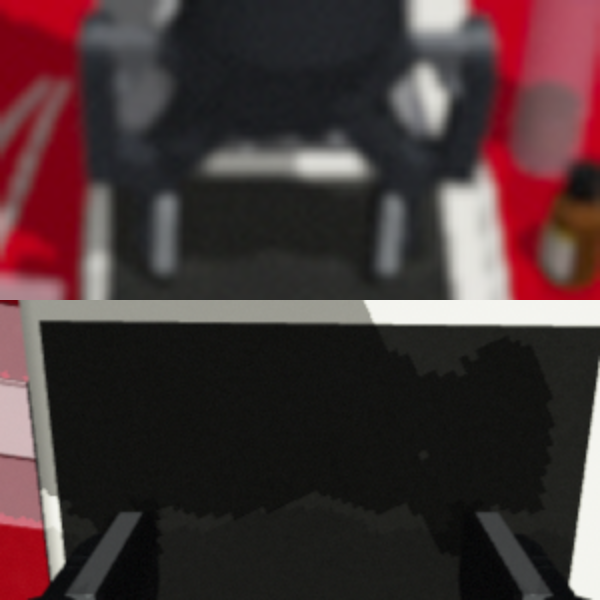

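Emit:
apply_moves(
  moves=[
    [[0,0,0.1],0],
    [[0,0,0.2],0],
    [[0,0,0.3],0],
    [[0,0,0.4],0],
    [[0,0,0.4],0],
  ],
)

```text
clock: 8.65
tcp_pos: [0.5183, -0.3989, 0.0448]
orientation: [-2.673, -1.65, 0.0]
contact_force: [0.4, 0.4, 0.3]
grip_width: 0.0701
```

Emit:
apply_moves(
  moves=[
    [[0,0,0.1],0],
    [[0,0,0.2],0],
    [[0,0,0.3],0],
    [[0,0,0.3],0],
  ],
)

```text
clock: 8.98
tcp_pos: [0.5183, -0.399, 0.0418]
orientation: [-2.673, -1.65, 0.0]
contact_force: [0.0, -0.4, -1.3]
grip_width: 0.07
```

Emit:
apply_moves(
  moves=[
    [[0,0,0.1],0],
    [[0,0,0.2],0],
    [[0,0,0.3],0],
    [[0,0,0.3],0],
  ],
)

```text
clock: 9.32
tcp_pos: [0.5185, -0.3992, 0.0402]
orientation: [-2.673, -1.649, -0.001]
contact_force: [-1.5, 2.4, 9.4]
grip_width: 0.0698
```

Emit:
apply_moves(
  moves=[
    [[0,0,-3],0],
    [[0,0,-7],0],
    [[2,0,-8],0],
    [[5,0.3,-8],0],
    [[8,0.3,-8],0],
    [[11,0.3,-8],0],
    [[14,0.3,-8],0],
    [[16,0.3,-8],0],
    [[16.3,0.3,-8],0],
    [[16.3,0.3,-8],0],
  ],
)

```text
clock: 10.15
tcp_pos: [0.5951, -0.2528, 0.1188]
orientation: [-2.67, -1.654, -0.0]
contact_force: [-0.1, -0.5, -0.1]
grip_width: 0.0701
```

Run:
```python
from h import *
d=np.load("reader.npz");R,t=d["R"],d["t"]
o=r.get_obs();print(o["tcp_pos"],o["contact_force"],(R.T@(o["tcp_pos"][:2]-t)*1000).round(1))
f=imaging.grab_frame("scene");g=imaging.grab_frame("top")
cv2.imwrite("pics/s5.png",np.hstack([cv2.resize(x,None,fx=4,fy=4,interpolation=cv2.INTER_CUBIC) for x in(f["frame"][130:250,240:335],g["frame"][130:250,215:310])]))
```

```text
[ 0.59510584 -0.25276464  0.11880885] [-0.10734845 -0.48165762 -0.06214318] [ -6.9 112.4]
```

View pics/s5.png

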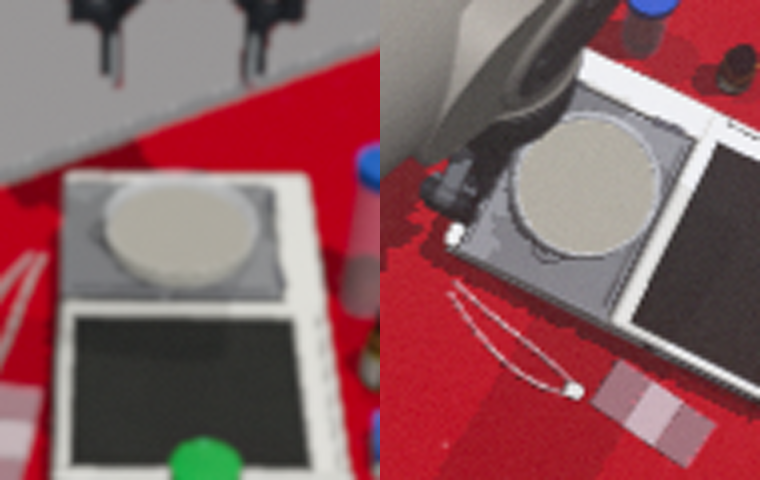

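The fingers are behind the left end of the dish, clear of it. The dish is unmoved at about (588,185) in this picture. Next I'll lower to 4 mm above the hatch.

Emit:
apply_moves(
  moves=[
    [[0,0,3],0],
    [[0,0,5.5],0],
    [[0,0,6.5],0],
    [[0,0,7.1],0],
    [[0,0,7.1],0],
    [[0,0,7.1],0],
  ],
)

```text
clock: 10.75
tcp_pos: [0.5943, -0.256, 0.049]
orientation: [2.674, 1.648, 0.0]
contact_force: [0.1, -0.3, 0.3]
grip_width: 0.0703
```

Emit:
apply_moves(
  moves=[
    [[0,0,0.2],0],
    [[-0.8,0,0.2],0],
    [[-1.4,0,0.2],0],
    [[-2,0,0.2],0],
    [[-2.8,0,0.2],0],
    [[-3.6,0,0.2],0],
    [[-4.4,0,0.2],0],
    [[-5.2,0,0.2],0],
    [[-6,0,0.2],0],
    [[-6.4,0,0.2],0],
  ],
)

```text
clock: 11.58
tcp_pos: [0.5645, -0.3136, 0.0462]
orientation: [2.674, 1.648, -0.001]
contact_force: [-0.4, 0.8, 0.6]
grip_width: 0.07
```

Run:
```python
from h import *
d=np.load("reader.npz");R,t=d["R"],d["t"]
o=r.get_obs();print(o["tcp_pos"],o["contact_force"],(R.T@(o["tcp_pos"][:2]-t)*1000).round(1))
f=imaging.grab_frame("scene");g=imaging.grab_frame("top")
cv2.imwrite("pics/s6.png",np.hstack([cv2.resize(x,None,fx=4,fy=4,interpolation=cv2.INTER_CUBIC) for x in(f["frame"][130:250,240:335],g["frame"][130:250,230:325])]))
```

```text
[ 0.564456   -0.31364843  0.04619771] [-0.42575019  0.79193487  0.62984802] [-6.9 44.2]
```

View pics/s6.png

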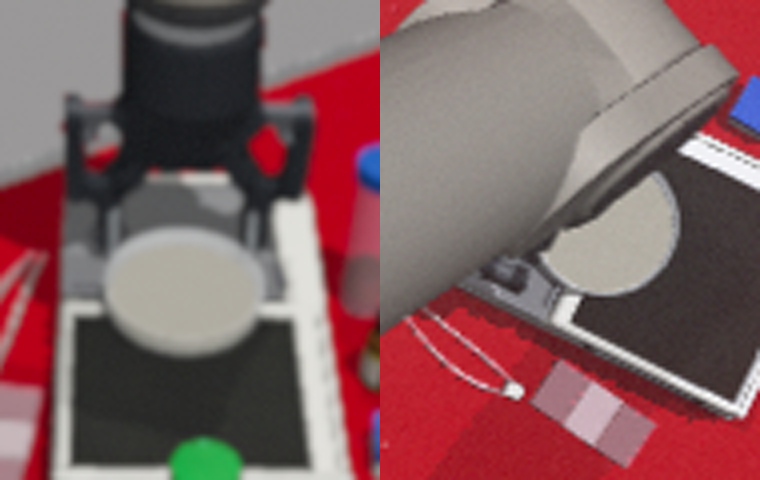

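The fingers are pushing the dish squarely. It is halfway over the divider and level. I'll continue.

Emit:
apply_moves(
  moves=[
    [[-0.7,0,0],0],
    [[-1.4,0,0],0],
    [[-2.1,0,0],0],
    [[-2.8,0,0],0],
    [[-3.5,0,0],0],
    [[-4.2,0,0],0],
    [[-4.9,0,0],0],
    [[-5.4,0,0],0],
    [[-5.7,0,0],0],
    [[-5.7,0,0],0],
  ],
)

```text
clock: 12.52
tcp_pos: [0.5393, -0.3639, 0.0462]
orientation: [2.674, 1.648, -0.0]
contact_force: [0.5, 0.7, 0.2]
grip_width: 0.0699
```

Emit:
apply_moves(
  moves=[
    [[1.5,0,0],0],
    [[3,0,0],0],
    [[4,0,0],0],
    [[4,0,-3.5],0],
    [[4,0,-7.5],0],
    [[4,0,-9],0],
    [[4,0,-9],0],
  ],
  claw=0.82,
)

```text
clock: 13.1
tcp_pos: [0.5613, -0.3267, 0.1405]
orientation: [2.666, 1.65, 0.007]
contact_force: [0.1, -0.2, -0.3]
grip_width: 0.07
```

Run:
```python
from h import *
d=np.load("reader.npz");R,t=d["R"],d["t"]
o=r.get_obs();print(o["clock"],o["tcp_pos"],o["contact_force"],(R.T@(o["tcp_pos"][:2]-t)*1000).round(1))
f=imaging.grab_frame("scene")
e,w=dish(f,(288,215),.066);print(e,(R.T@(w[:2]-t)*1000).round(1))
f=imaging.grab_frame("wrist");cv2.imwrite("pics/w2.png",f["frame"])
m=f["frame"];np.save("w2.npy",m)
e,w=dish(f,(258,200),.066);print(e,(R.T@(w[:2]-t)*1000).round(1))
```

```text
13.1 [ 0.56130842 -0.32674916  0.14049099] [ 0.08787395 -0.18514764 -0.34019864] [-3.8 31.1]
((286.3888244628906, 223.0346221923828), (28.031597137451172, 37.0191764831543), 93.61021423339844) [ -7.  -50.1]
((330.8251037597656, 259.593994140625), (56.61273956298828, 370.3743896484375), 94.7817153930664) [ 55.6 -14.1]
```

View pics/w2.png

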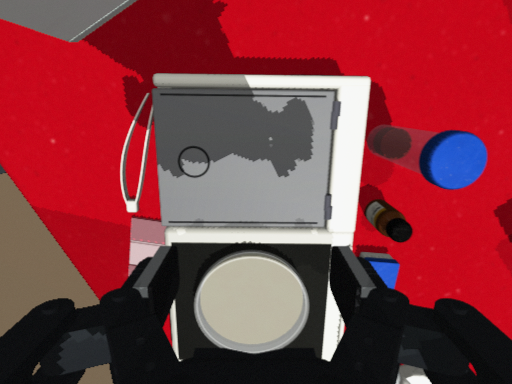

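Dish sits wholly on the deck (scene ray: reader −7, −50 mm). The thumb mark is clear, at (194,161) px.

Run:
```python
from h import *
from scipy.spatial.transform import Rotation as Ro
d=np.load("reader.npz");R,t=d["R"],d["t"]
o=r.get_obs();f=imaging.grab_frame("wrist");w=ray(f,194,161,.064)
print(w,(R.T@(w[:2]-t)*1000).round(1),"model",R@[-.048,.062]+t)
A=Ro.from_rotvec(o["orientation"]).as_matrix();print("tcp",o["tcp_pos"],o["clock"],"shift cm",100*A.T@(w-o["tcp_pos"]))
print("shift model",100*A.T@(np.r_[R@[-.048,.062]+t,.064]-o["tcp_pos"]))
```

```text
[ 0.5354526  -0.27765497  0.064     ] [-49.   63.3] model [ 0.53572706 -0.27929613]
tcp [ 0.55909983 -0.32512918  0.13625105] 13.2 shift cm [ 3.18588525 -4.23912147  7.22579086]
shift model [ 3.0512444  -4.14135045  7.22570539]
```

Emit:
apply_moves(
  moves=[
    [[2,-2,0],0],
    [[3.1,-4.2,0],0],
    [[3.1,-4.2,0],0],
    [[3.1,-4.2,1],0],
    [[3.1,-4.2,2.5],0],
    [[3.1,-4.2,3.5],0],
    [[3.1,-4.2,3.5],0],
    [[3.1,-4.2,3.5],0],
  ],
  claw=0,
)

```text
clock: 13.92
tcp_pos: [0.5336, -0.2809, 0.0998]
orientation: [-2.673, -1.648, 0.003]
contact_force: [-0.1, 0.3, 0.8]
grip_width: -0.0002
```

Emit:
apply_moves(
  moves=[
    [[0,0,0.6],0],
    [[0,0,1.2],0],
    [[0,0,1.6],0],
    [[0,0,1.8],0],
    [[0,0,2.0],0],
    [[0,0,2.2],0],
    [[0,0,2.2],0],
  ],
)

```text
clock: 14.5
tcp_pos: [0.5341, -0.2805, 0.0788]
orientation: [-2.673, -1.65, 0.0]
contact_force: [-0.3, -0.2, 0.0]
grip_width: -0.0001
```

Emit:
apply_moves(
  moves=[
    [[0,0,0.15],0],
    [[0,0,0.3],0],
    [[0,0,0.45],0],
    [[0,0,0.45],0],
  ],
)

```text
clock: 14.83
tcp_pos: [0.5341, -0.2805, 0.0743]
orientation: [-2.673, -1.65, 0.0]
contact_force: [-0.5, -0.1, 0.7]
grip_width: -0.0001
```

Emit:
apply_moves(
  moves=[
    [[0,0,0.15],0],
    [[0,0,0.3],0],
    [[0,0,0.45],0],
    [[0,0,0.45],0],
  ],
)

```text
clock: 15.17
tcp_pos: [0.534, -0.2805, 0.0697]
orientation: [-2.673, -1.65, 0.0]
contact_force: [-0.2, -0.1, 0.4]
grip_width: 0.0004
```

Emit:
apply_moves(
  moves=[
    [[0,0,0.15],0],
    [[0,0,0.3],0],
    [[0,0,0.45],0],
    [[0,0,0.45],0],
  ],
)

```text
clock: 15.5
tcp_pos: [0.534, -0.2805, 0.0652]
orientation: [-2.673, -1.65, 0.0]
contact_force: [0.7, 0.5, -0.4]
grip_width: -0.0002
```

Emit:
apply_moves(
  moves=[
    [[0,0,0.15],0],
    [[0,0,0.3],0],
    [[0,0,0.45],0],
    [[0,0,0.45],0],
  ],
)

```text
clock: 15.83
tcp_pos: [0.534, -0.2805, 0.0608]
orientation: [-2.673, -1.65, 0.0]
contact_force: [0.7, -0.9, 0.9]
grip_width: 0.0001
```

Emit:
apply_moves(
  moves=[
    [[0,0,0.15],0],
    [[0,0,0.3],0],
    [[0,0,0.45],0],
    [[0,0,0.45],0],
  ],
)

```text
clock: 16.17
tcp_pos: [0.534, -0.2804, 0.0562]
orientation: [-2.673, -1.65, 0.0]
contact_force: [0.2, 0.3, -0.4]
grip_width: -0.0001
```

Emit:
apply_moves(
  moves=[
    [[0,0,0.15],0],
    [[0,0,0.3],0],
    [[0,0,0.45],0],
    [[0,0,0.45],0],
  ],
)

```text
clock: 16.5
tcp_pos: [0.534, -0.2805, 0.0517]
orientation: [-2.673, -1.65, 0.0]
contact_force: [-0.4, -0.3, 0.5]
grip_width: -0.0003
```

Emit:
apply_moves(
  moves=[
    [[0,0,0.1],0],
    [[0,0,0.2],0],
    [[0,0,0.3],0],
    [[0,0,0.3],0],
  ],
)

```text
clock: 16.83
tcp_pos: [0.5343, -0.2807, 0.0492]
orientation: [2.674, 1.65, 0.0]
contact_force: [-0.3, -0.2, 4.0]
grip_width: 0.0001
```

Emit:
apply_moves(
  moves=[
    [[0,0,0.1],0],
    [[0,0,0.2],0],
    [[0,0,0.3],0],
    [[0,0,0.4],0],
    [[0,0,0.4],0],
  ],
)

```text
clock: 17.25
tcp_pos: [0.5343, -0.2807, 0.0451]
orientation: [2.673, 1.65, 0.0]
contact_force: [-1.1, 1.4, 4.0]
grip_width: -0.0001
```

Emit:
apply_moves(
  moves=[
    [[0,0,0.1],0],
    [[0,0,0.2],0],
    [[0,0,0.25],0],
    [[0,0,0.25],0],
  ],
)

```text
clock: 17.58
tcp_pos: [0.5345, -0.2808, 0.0443]
orientation: [-2.674, -1.649, -0.002]
contact_force: [-4.9, 4.6, 20.2]
grip_width: -0.0003
```

That was the hard stop. I'll retreat up quickly, toward the front.

Emit:
apply_moves(
  moves=[
    [[0,0,-4],0],
    [[0,0,-8],0],
    [[0,0,-12],0],
    [[0,0,-16],0],
    [[0,0,-20],0],
    [[0,0,-24],0],
    [[0,-3,-26],0],
    [[0,-6,-26],0],
    [[0,-6,-26],0],
    [[0,-6,-26],0],
  ],
)

```text
clock: 18.42
tcp_pos: [0.4798, -0.2529, 0.3026]
orientation: [-2.672, -1.65, -0.003]
contact_force: [0.5, -0.4, -0.9]
grip_width: 0.0002
```

Emit:
apply_moves(
  moves=[
    [[0,0,0],0],
    [[0,0,0],0],
    [[0,0,0],0],
    [[0,0,0],0],
    [[0,0,0],0],
    [[0,0,0],0],
    [[0,0,0],0],
    [[0,0,0],0],
    [[0,0,0],0],
    [[0,0,0],0],
  ],
)

```text
clock: 19.25
tcp_pos: [0.4806, -0.2537, 0.3026]
orientation: [-2.674, -1.65, -0.0]
contact_force: [0.3, 0.2, -0.3]
grip_width: 0.0
```

Emit:
apply_moves(
  moves=[
    [[0,0,0],0],
    [[0,0,0],0],
    [[0,0,0],0],
    [[0,0,0],0],
    [[0,0,0],0],
    [[0,0,0],0],
    [[0,0,0],0],
    [[0,0,0],0],
    [[0,0,0],0],
    [[0,0,0],0],
  ],
)

```text
clock: 20.08
tcp_pos: [0.4806, -0.2537, 0.3026]
orientation: [-2.674, -1.65, 0.0]
contact_force: [0.5, 0.2, 0.6]
grip_width: -0.0003
```

Emit:
apply_moves(
  moves=[
    [[0,0,0],0],
    [[0,0,0],0],
    [[0,0,0],0],
    [[0,0,0],0],
    [[0,0,0],0],
    [[0,0,0],0],
    [[0,0,0],0],
    [[0,0,0],0],
    [[0,0,0],0],
    [[0,0,0],0],
  ],
)

```text
clock: 20.92
tcp_pos: [0.4806, -0.2537, 0.3026]
orientation: [-2.673, -1.65, 0.0]
contact_force: [-0.3, -0.0, -0.2]
grip_width: -0.0
```

Run:
```python
from h import *
d=np.load("reader.npz");R,t=d["R"],d["t"]
f=imaging.grab_frame("scene");cv2.imwrite("pics/s7.png",cv2.resize(f["frame"][100:290,200:380],None,fx=3,fy=3,interpolation=cv2.INTER_CUBIC))
e,w=dish(f,(288,220),.066);print(e,(R.T@(w[:2]-t)*1000).round(1))
```

```text
((286.39599609375, 223.09030151367188), (27.532625198364258, 37.28470993041992), 94.4924087524414) [ -7.  -50.3]
```

View pics/s7.png

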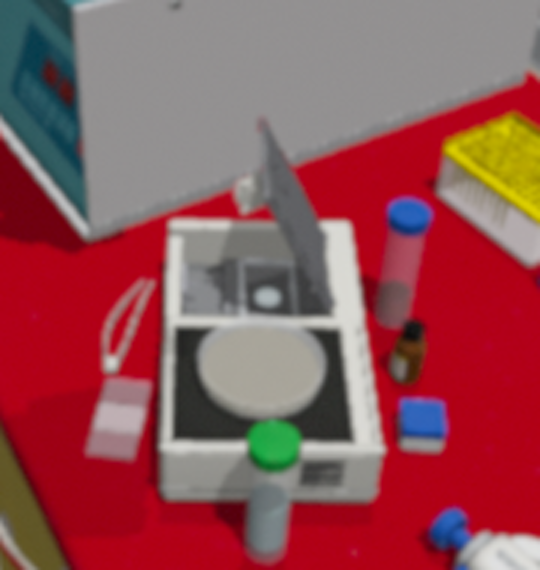

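The hatch stands open, with its edge at about (265,125) px. The dish is on the deck, the bystanders haven't moved, and the arm is clear. Handing in.

```bash
python3 -c "
from bench import r
print(r.hand_in())"
```

```text
the job is handed in; nothing more can be done
None
```

The slide reader is open and the job was handed in at about 21 s.

- **Dish:** I pushed it level with two open fingers, without gripping it, from the hatch onto the deck. It ended about 3 mm from the deck spot, and the reading was the same after the hatch opened.
- **Hatch:** I pressed the thumb mark once. It gave at about 4 N and came to a hard stop at about 20 N, and then I lifted straight away. About 2.5 s later it was still standing open. I judged this by eye from the scene picture and did not measure the angle.
- **Bystanders:** In the last scene picture the tubes, bottle, box, chamber and forceps look unmoved. The timer was outside that picture, and the arm's working area was well away from it.

**Disagreements:**
- **Fingertip height:** The fingertips sat well behind where the tool description puts them: about 21 mm behind the TCP at 70 mm opening and about 14 mm behind when shut. I set the working heights by gently touching the deck and by feeling for contact with the hatch.
- **Reader position:** The camera views agreed to about 3 mm.
- **Dish centre:** The scene view first put it about 12 mm off from the top view, probably because I assumed the wrong height for the dish surface.

I viewed 11 pictures, one over the budget.

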